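# Fold down the drop-front of the first-aid tiers onto its two supports

### The job

Make the first-aid tiers ready as a work surface: pull both slide-out supports under the front flap fully out while the flap is still shut, then open the flap by its hand bar and lower it gently, without letting it drop, until you feel it resting on both supports, without forcing it. Let go of it and leave the things in and around the tiers where they are.

Things in the scene. Friction and masses are not known exactly. Their poses are not given: they have to be found in the camera images.
- tiers: Fixed stack of three translucent grey tiers, 220 mm wide, 212 deep, 241 high, stepped back upward. Origin on the ledge below the middle of the flap's hinge line; x points from the front into the stack (away from the robot), y left, z up. Plinth front at x = 12 mm, top 73 mm high; middle tier's front at x = 112 (165 mm high), top tier's at x = 132 (236 mm high).
- hinge (a point): Middle of the flap's hinge line, 70 mm above the ledge; axes as tiers. The flap turns about this point's y axis.
- grip_left (a point): Where to pinch the left (+y) support across y: mid-neck, 49 mm high, y = 80 mm in the tiers' frame, 25 mm before the hinge line when pushed in. Aluminium strip 14 mm wide, 18 high; 14 mm further out an end plate (26 wide, 6 thick, 18 high) keeps fingers from slipping off. The shut flap rises about 20 to 30 mm behind it: tilting the gripper's body some 30 degrees towards the robot gives room.
- grip_right (a point): The same on the right (-y) support, 80 mm right of the middle.
- support_left (a joint): How far the left support is pulled out: 0 pushed in, 0.080 m at the end stop, which can be felt; starts 0 to 8 mm out. It slides stiffly with about 4 N of friction and stays where left.
- support_right (a joint): The same for the right support.
- bar (a point): Middle of the flap's hand bar: a round aluminium rod 10 mm thick along the tiers' y, at the flap's free edge, 145 mm from the hinge line. Between rod and panel is a hand slot 140 mm wide and 38 mm high that a finger fits through. Panel: translucent grey, 212 x 6 mm, about 0.25 kg. Shut: bar 212 mm high, 29 mm behind the hinge line. A pinched rod can pivot between the fingers.
- flap (a joint): Flap angle, rad: 0 shut (leaning back 0.2 from upright), 0.2 upright, growing as the bar comes towards the robot and down. Almost free hinge: past upright it falls unless held. A levelling strip across its outside, 85 mm from the hinge, stands out 2 to 16 mm, unknown and new each time: with it the flap meets the supports anywhere from 1.68 to 1.86, to be felt. Unsupported it drops to 2.15.
- jar_mid (a point): Centre of a bystander to leave alone: closed brown glass jar, 48 mm across, 58 mm high, in the middle tier.
- tin_mid (a point): Centre of a bystander to leave alone: round aluminium ointment tin, 63 mm across, 22 mm high, lying in the base behind the flap.
- thermometer_mid (a point): Centre of a bystander to leave alone: yellow ear thermometer, 125 mm long, 26 mm high, lying in the base behind the flap.
- cup_mid (a point): Centre of a bystander to leave alone: white mug, 72 mm across, 85 mm high, on the ledge left of the tiers.
- plasters_mid (a point): Centre of a bystander to leave alone: cardboard box of plasters, 55 x 90 x 40 mm, on the ledge right of the tiers.
- tweezers_mid (a point): Centre of a bystander to leave alone: steel tweezers, 90 mm, in the top tier.
- clipper_mid (a point): Centre of a bystander to leave alone: steel nail clipper, 60 mm, in the top tier.

How it is judged:
By the outcome, as a careful person would: the job done as asked, in the order asked, and still so for the second after the job is handed in, with the robot touching nothing.
It also fails if it takes over 66 s, if anything falls off the work surface, if the arm or the gripper's body presses on something with over 40 N, if the wrist force passes 120 N, or if a joint passes its speed limit or range.

### The arm

A 7-joint arm with a two-finger parallel gripper is mounted at the origin on the work surface. World frame = base frame: x ahead of the robot, y to its left, z up, the work surface at z = 0. Lengths are in m, angles in rad, forces in N, time in s.
With the tool pointing down it reaches from about 0.35 to 0.9 m from the base axis. Payload 8.1 kg.
Tool frame: the origin (TCP) lies at the very end of the fingers, on their centre line; the grasp point (between the pads) lies 19 mm behind it; y points along the fingers, x is the direction in which the jaws open and shut, and the axes are right-handed (so a half turn about y gives the same grasp; the last joint's range is limited). The gripper opens to 92 mm and grips with 3 to 60 N. Pads are 19 mm wide; open, the fingers measure 130 mm over their backs; the gripper's body (75 mm by 190 mm) begins 47 mm behind the grasp point.
Start: joints at [-1.281, 0.434, 0.025, 1.573, -0.012, 1.134, -0.075], TCP at [0.239, 0.577, 0.227] pointing down, gripper open.
Joint ranges: [-2.62, 2.62], [-0.44, 2.09], [-1.27, 1.32], [0.08, 2.57], [-1.32, 4.46], [0.12, 2], [-2.74, 2.74]. Speed limits (rad/s): [2.22, 2.22, 3.01, 3.01, 3.14, 3.14, 3.14].

### API

Orientations are given as a rotation vector (axis times angle).
In Python, from cell import arm, imaging gives the robot as it stands. The module is installed in compiled form; this text tells all that it offers.
- The arm moves only by the tool send_rows, never from a script. Its argument "steps" is a list of rows, each a list of 5 numbers: the opening, from 0 (shut) to 1 (fully open), then the shift along the tool's x, y, z in cm, then the turn about the tool's y in rad. In form: [[jaw, x, y, z, roll], ...]. A call has 1 to 20 rows; each row is the pose to reach, as a shift and turn from the pose commanded when the call began, along the tool's axes at that moment; what a row does not reach only later rows make up. A row lasts 1/8 s, in which the tool goes at most 62.5 mm and 10.7 degrees, less where a joint would pass 70% of its speed; a pose out of reach is approached as far as the arm can. A call with a gripper value outside its range is refused whole. The fingers move at their own pace and stop on an object; "squeeze" is the grip in N (left out, the last holds). Time passes only in rows, so rows that repeat a pose let the fingers close. It gives the time, the measured TCP pose, the force and the opening at its end, in the units of the state.
- arm.observe(): the state, without advancing time (a new reading comes with each control period).
- imaging.get_image(name): name is "scene" or "top" or "wrist"; returns the picture (384x512x3 uint8, blue, green, red); there is no depth.
- imaging.camera_params(name): a dict with "camera_matrix" (3x3 intrinsics, pixels), "position" and "orientation" of the camera in the world; the wrist camera has in their place "mount" (4x4, takes a point from camera to tool coordinates, whose origin is the TCP and whose axes are the tool frame's). Camera axes: x right, y down, z forward; pixel columns grow to the right and rows downward; lengths in m; the calibration is good to about 2 mm. A picture is of the moment at which its call begins: read the wrist's pose just before it. camera_params takes no time and is no camera call.
- arm.sign_off(): hands the job in, once; it reports no verdict.
The state is a dict: "clock": time; "joints": joint angles; "dq": joint speeds; "joint_efforts": joint torques, N m; "position": TCP position; "ee_rot": TCP orientation; "force": force on the tool from outside, world axes, zero at the start; "ft_torque": the same for the moment, N m; "width": opening from 0.0 (shut) to 1.0 (fully open).
Only numpy, scipy, OpenCV 4.12 (cv2) and the standard library are available. Lean on these libraries where they do the work, as an engineer would, in place of code of your own. Each camera call takes 0.05 s, during which the arm holds its last target.

## Working session

There is one attempt and no reset: what is moved stays moved. The work goes in short steps, Python scripts to look and compute and a tool call to move; the robot and the scene stay as the last step left them, time stands still between calls to the robot, and variables do not carry over. Pictures are saved under pics/ and viewed, and the job is handed in when it is done.

Besides the shell and the picture viewer there is one more tool, called after "Call:" by a JSON object that holds its "fn" and its "kwargs". send_rows: Moves the arm, as the interface text tells. Its arguments: {"type":"object","properties":{"steps":{"type":"array","items":{"type":"array","items":{"type":"number"}}},"squeeze":{"type":"number"}},"required":["steps"]}

```bash
ls; mkdir -p pics; python3 - <<'E'
from cell import arm, imaging
import cv2
s=arm.observe(); print(s)
for n in ["scene","top","wrist"]:
    cv2.imwrite(f"pics/{n}0.png",imaging.get_image(n)); print(n,imaging.camera_params(n))
E
```

```text
pics
{'clock': 0.0, 'joints': array([-1.28059302,  0.43521754,  0.02493796,  1.57410923, -0.01155555,
        1.13400068, -0.07513223]), 'dq': array([-0.00030731, -0.00044409,  0.00097849,  0.00048289,  0.0013204 ,
        0.0015014 , -0.00024517]), 'joint_efforts': array([-1.85976642e-03, -6.67849159e+01,  9.84582715e-01, -3.14463794e+01,
       -6.03700010e-02,  4.30243893e-02,  1.87534156e-04]), 'position': array([0.23908677, 0.57689891, 0.22594327]), 'ee_rot': array([-1.37086727, -0.91426266,  0.91627451]), 'force': array([-0.41310675,  0.16665263,  0.50554309]), 'ft_torque': array([-0.02512583, -0.00277031,  0.00670431]), 'width': 1.0004198929944619}
scene {'camera_matrix': array([[379.07921422,   0.        , 252.85955168],
       [  0.        , 379.07921422, 193.61507954],
       [  0.        ,   0.        ,   1.        ]]), 'position': array([ 0.28281161, -0.68363399,  0.7497277 ]), 'orientation': array([-2.17551055,  0.49725144, -0.27935235])}
top {'camera_matrix': array([[375.23975634,   0.        , 251.29411277],
       [  0.        , 375.23975634, 195.38358331],
       [  0.        ,   0.        ,   1.        ]]), 'position': array([0.48972752, 0.01370452, 0.96967325]), 'orientation': array([-2.0940709 ,  2.13771847, -0.21357803])}
wrist {'camera_matrix': array([[266.99488084,   0.        , 252.78891471],
       [  0.        , 266.99488084, 188.77884064],
       [  0.        ,   0.        ,   1.        ]]), 'mount': array([[ 9.99999666e-01, -6.39018840e-04,  5.09802204e-04,
        -9.59732544e-04],
       [-6.79198348e-04, -3.02452618e-01,  9.53164179e-01,
        -1.57193532e-01],
       [-4.54898856e-04, -9.53164207e-01, -3.02452951e-01,
         8.21794590e-02],
       [ 0.00000000e+00,  0.00000000e+00,  0.00000000e+00,
         1.00000000e+00]])}
```

View pics/scene0.png

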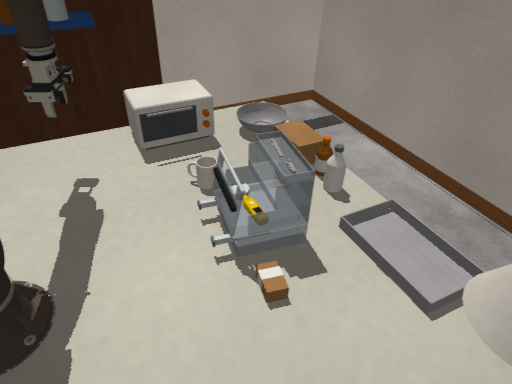

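View pics/top0.png

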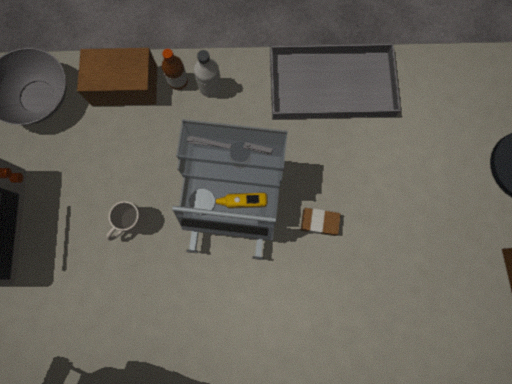

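View pics/wrist0.png

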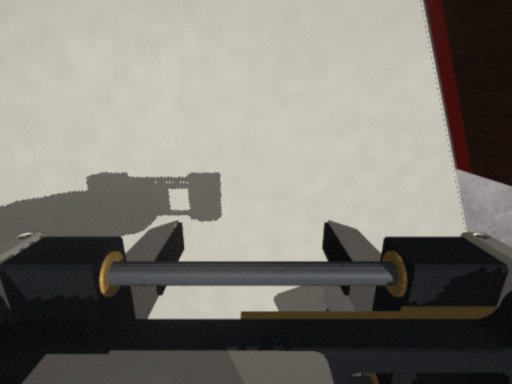

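```bash
python3 - <<'E'
import cv2
t=cv2.imread("pics/top0.png"); s=cv2.imread("pics/scene0.png")
cv2.imwrite("pics/t1.png",cv2.resize(t[110:270,160:300],None,fx=3.7,fy=3.7,interpolation=cv2.INTER_CUBIC))
cv2.imwrite("pics/s1.png",cv2.resize(s[125:255,185:325],None,fx=4.5,fy=4.5,interpolation=cv2.INTER_CUBIC))
E
```

```text
(no output)
```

View pics/t1.png

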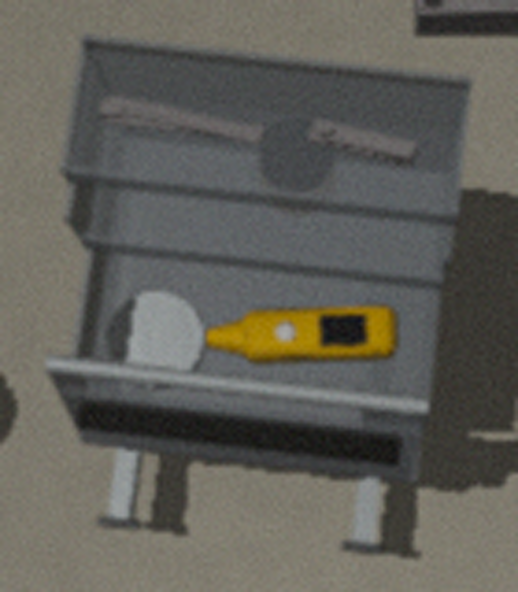

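View pics/s1.png

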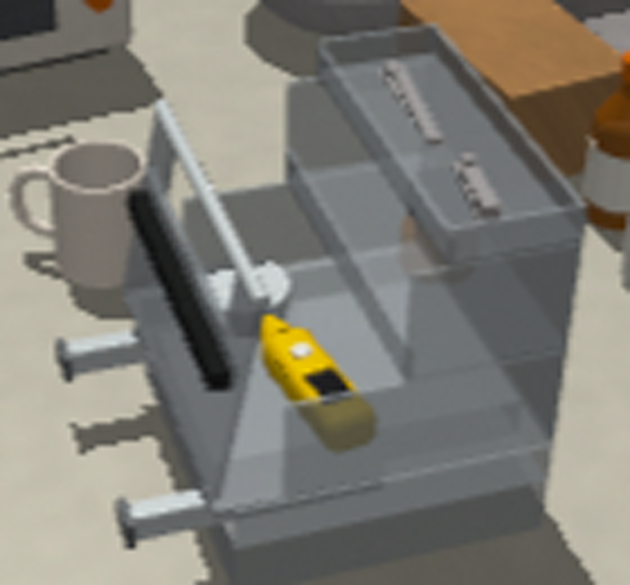

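```bash
cat > h.py <<'E'
import numpy as np, cv2
from scipy.spatial.transform import Rotation as R
from cell import arm, imaging
def cam(n):
    p=imaging.camera_params(n); K=p["camera_matrix"]
    if n=="wrist":
        s=arm.observe(); T=np.eye(4); T[:3,:3]=R.from_rotvec(s["ee_rot"]).as_matrix(); T[:3,3]=s["position"]
        M=T@p["mount"]; return K,M[:3,:3],M[:3,3]
    return K,R.from_rotvec(p["orientation"]).as_matrix(),p["position"]
def ray(c,uv):
    K,Rm,t=c; d=Rm@np.linalg.solve(K,[uv[0],uv[1],1]); return t,d/np.linalg.norm(d)
def plane(c,uv,z):
    o,d=ray(c,uv); return o+d*(z-o[2])/d[2]
def tri(r1,r2):
    o1,d1=r1;o2,d2=r2
    A=np.stack([d1,-d2],1); x=np.linalg.lstsq(A,o2-o1,rcond=None)[0]
    a=o1+d1*x[0]; b=o2+d2*x[1]; return (a+b)/2,np.linalg.norm(a-b)
def proj(c,p):
    K,Rm,t=c; q=K@(Rm.T@(np.asarray(p)-t)); return q[:2]/q[2]
E
python3 - <<'E'
from h import *
np.set_printoptions(precision=4,suppress=True)
ct,cs=cam("top"),cam("scene")
T=lambda u,v:(160+u/3.7,110+v/3.7); S=lambda u,v:(185+u/4.5,125+v/4.5)
P={"rodL":((48,362),(160,105)),"rodR":((428,407),(260,297)),"plL":((118,522),(65,355)),"plR":((361,546),(127,515)),
"toplb":((85,38),(435,25)),"topLF":((65,175),(320,42)),"toprb":((470,80),(583,210)),"toprf":((462,215),(450,255))}
for k,(a,b) in P.items(): print(k,*tri(ray(ct,T(*a)),ray(cs,S(*b))))
for k,z in dict(rodL=.212,rodR=.212,plL=.058,plR=.058,toplb=.236,toprb=.236,topLF=.236,toprf=.236).items(): print(k,plane(ct,T(*P[k][0]),z),plane(cs,S(*P[k][1]),z))
s=arm.observe(); print(R.from_rotvec(s["ee_rot"]).as_matrix())
E
```

```text
rodL [0.6213 0.1723 0.2132] 0.0006578822719327735
rodR [ 0.5914 -0.0366  0.2159] 0.00038032248363230054
plL [0.5428 0.1577 0.0523] 0.0021966808135656184
plR [ 0.5236 -0.0008  0.0548] 0.0015203521667292864
toplb [0.8007 0.1494 0.2408] 0.002695560877643354
topLF [0.7221 0.1587 0.241 ] 0.004823620690776966
toprb [ 0.7716 -0.0647  0.2379] 0.000848755199732694
toprf [ 0.6952 -0.0577  0.2265] 0.002880138815780274
rodL [0.6212 0.1726 0.212 ] [0.6224 0.1741 0.212 ]
rodR [ 0.5918 -0.0368  0.212 ] [ 0.5939 -0.0319  0.212 ]
plL [0.5414 0.1571 0.058 ] [0.5417 0.1505 0.058 ]
plR [ 0.5227 -0.0006  0.058 ] [ 0.5232 -0.0042  0.058 ]
toplb [0.8014 0.1507 0.236 ] [0.8072 0.1574 0.236 ]
toprb [ 0.7719 -0.0648  0.236 ] [ 0.7739 -0.0624  0.236 ]
topLF [0.7213 0.1604 0.236 ] [0.7291 0.167  0.236 ]
toprf [ 0.6939 -0.0573  0.236 ] [ 0.6861 -0.0691  0.236 ]
[[ 0.3828 -0.0004 -0.9238]
 [ 0.9238 -0.0012  0.3828]
 [-0.0012 -1.     -0.0001]]
```

```bash
cat >> h.py <<'E'
np.set_printoptions(precision=4,suppress=True)
YAW=-0.139; H=np.array([0.577,0.0715,0.0])
ex=np.array([np.cos(YAW),np.sin(YAW),0]); ey=np.array([-np.sin(YAW),np.cos(YAW),0])
def W(x,y,z): return H+ex*x+ey*y+np.array([0,0,z])
def L(p): d=np.asarray(p)-H; return np.array([d@ex,d@ey,p[2]])
def plan(local,xang=None):
    s=arm.observe(); Rm=R.from_rotvec(s["ee_rot"]).as_matrix()
    d=W(*local)-s["position"]; print("shift cm",Rm.T@d*100)
    if xang is not None:
        a=np.arctan2(Rm[1,0],Rm[0,0]); w=xang-a; w=(w+np.pi)%(2*np.pi)-np.pi; print("roll",-w)
def st():
    s=arm.observe(); print("t",s["clock"],"L",L(s["position"]),"F",s["force"],"M",s["ft_torque"],"w",s["width"],"q",s["joints"])
E
python3 - <<'E'
from h import *
plan((-.047,.080,.15),YAW+np.pi/2)
plan((-.047,.080,.044))
ct=cam("top"); print("mug",L(plane(ct,(124,216),.085)),"plast",L(plane(ct,(322,221),.04)))
E
```

```text
shift cm [-27.1928   7.6517 -44.0074]
roll -0.25387512370657106
shift cm [-27.1799  18.2517 -44.0063]
mug [0.0147 0.2484 0.085 ] plast [ 0.0653 -0.2282  0.04  ]
```

Call:
{"fn": "send_rows", "kwargs": {"steps": [[0.6,-27.2,7.6,-44,-0.254],[0.6,-27.2,7.6,-44,-0.254],[0.6,-27.2,7.6,-44,-0.254],[0.6,-27.2,7.6,-44,-0.254],[0.6,-27.2,7.6,-44,-0.254],[0.6,-27.2,7.6,-44,-0.254],[0.6,-27.2,7.6,-44,-0.254],[0.6,-27.2,7.6,-44,-0.254],[0.6,-27.2,7.6,-44,-0.254],[0.6,-27.2,7.6,-44,-0.254],[0.6,-27.2,7.6,-44,-0.254],[0.6,-27.2,7.6,-44,-0.254],[0.6,-27.2,7.6,-44,-0.254]], "squeeze": 30}}

```text
clock: 1.78
position: [0.5411, 0.1588, 0.1509]
ee_rot: [-1.271, -1.108, 1.107]
force: [0.4, 0.3, 0.2]
width: 0.6
```

```bash
python3 - <<'E'
from h import *
st()
c=cam("wrist"); im=imaging.get_image("wrist")
cv2.imwrite("pics/w1.png",im)
for n,p in dict(plate=W(-.045,.08,.058),plo=W(-.045,.067,.058),pli=W(-.045,.093,.058)).items(): print(n,proj(c,p))
E
```

```text
t 1.775 L [-0.0476  0.0815  0.1509] F [0.4271 0.3229 0.1936] M [0.0251 0.0555 0.0405] w 0.5997020112864236 q [-0.4597  0.4105  0.108   1.8247 -0.055   0.909   1.107 ]
plate [252.0336 194.2074]
plo [238.8913 194.1919]
pli [265.1741 194.2229]
```

View pics/w1.png

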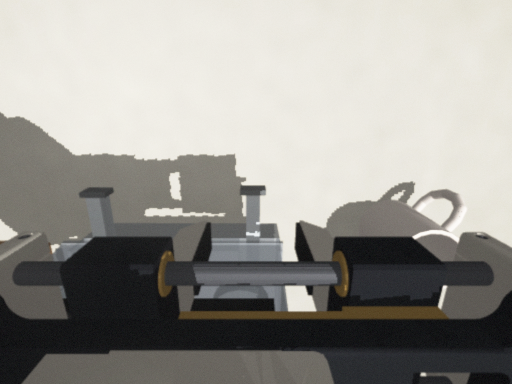

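```bash
python3 - <<'E'
from h import *
c=cam("wrist"); 
for uv in [(253,186),(253,194),(97,188),(97,196)]:
  for z in (.04,.058): print(uv,z,L(plane(c,uv,z)))
im=cv2.imread("pics/w1.png"); cv2.imwrite("pics/w1z.png",cv2.resize(im[170:260,70:290],None,fx=3.6,fy=3.6))
E
```

```text
(253, 186) 0.04 [-0.0478  0.0808  0.04  ]
(253, 186) 0.058 [-0.0533  0.0807  0.058 ]
(253, 194) 0.04 [-0.039   0.0808  0.04  ]
(253, 194) 0.058 [-0.0451  0.0807  0.058 ]
(97, 188) 0.04 [-0.0455 -0.0834  0.04  ]
(97, 188) 0.058 [-0.0512 -0.0724  0.058 ]
(97, 196) 0.04 [-0.0366 -0.0849  0.04  ]
(97, 196) 0.058 [-0.0428 -0.0738  0.058 ]
```

View pics/w1z.png

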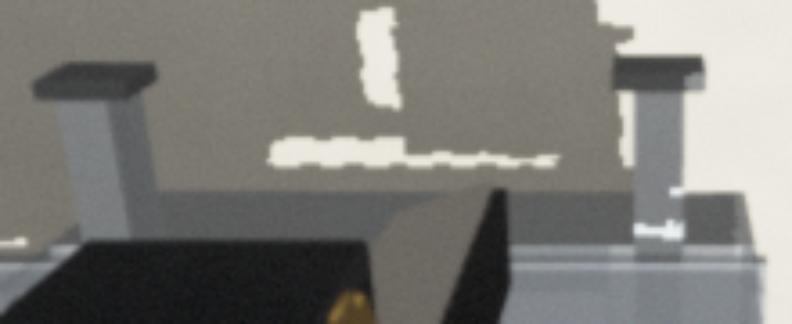

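Call:
{"fn": "send_rows", "kwargs": {"steps": [[0.6,-0.1,6,0,0],[0.6,-0.1,11.4,0,0],[0.6,-0.1,11.4,0,0],[0.1,-0.1,11.4,0,0],[0.1,-0.1,11.4,0,0],[0.1,-0.1,11.4,0,0],[0.1,-0.1,11.4,0,0]], "squeeze": 30}}

```text
clock: 2.7
position: [0.5427, 0.1584, 0.0383]
ee_rot: [-1.271, -1.11, 1.104]
force: [0.4, 4.7, 7.3]
width: 0.277
```

```bash
python3 - <<'E'
from h import *
st()
E
```

```text
t 2.7 L [-0.046   0.0814  0.0383] F [0.376  4.7141 7.2516] M [0.8508 0.0409 0.0434] w 0.27743794926131293 q [-0.4397  0.5607  0.0864  1.9183 -0.0767  0.6619  1.1268]
```

Call:
{"fn": "send_rows", "kwargs": {"steps": [[0.1,0,0,0.3,0],[0.1,0,0,0.8,0],[0.1,0,0,1.4,0],[0.1,0,0,2.0,0],[0.1,0,0,2.6,0],[0.1,0,0,3.2,0],[0.1,0,0,3.8,0],[0.1,0,0,4.4,0],[0.1,0,0,5.0,0],[0.1,0,0,5.0,0]]}}

```text
clock: 3.95
position: [0.4938, 0.1653, 0.0383]
ee_rot: [-1.272, -1.111, 1.103]
force: [2.1, 3.9, 7.3]
width: 0.274
```

```bash
python3 - <<'E'
from h import *
st()
c=cam("wrist");cv2.imwrite("pics/w2.png",imaging.get_image("wrist"))
E
```

```text
t 3.95 L [-0.0954  0.0813  0.0383] F [2.1259 3.9225 7.2534] M [ 0.9182 -0.3364  0.0042] w 0.2740437787753962 q [-0.4886  0.5081  0.0853  2.0293 -0.0743  0.602   1.0798]
```

View pics/w2.png

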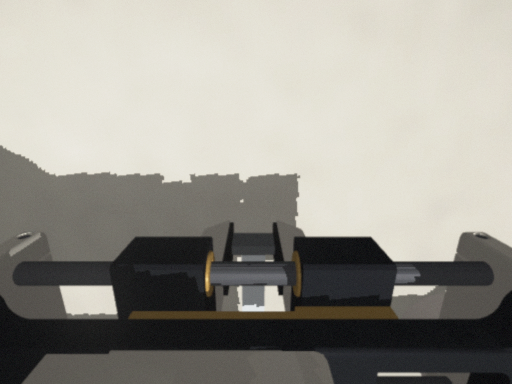

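Call:
{"fn": "send_rows", "kwargs": {"steps": [[0.1,0,0,0.5,0],[0.1,0,0,1.1,0],[0.1,0,0,1.6,0],[0.1,0,0,1.9,0],[0.1,0,0,2.1,0],[0.1,0,0,2.2,0]]}}

```text
clock: 4.75
position: [0.473, 0.1682, 0.0383]
ee_rot: [-1.273, -1.112, 1.102]
force: [4.7, 3.2, 4.9]
width: 0.278
```

Call:
{"fn": "send_rows", "kwargs": {"steps": [[0.1,0,0,0.1,0],[0.1,0,0,0.2,0],[0.1,0,0,0.3,0]]}}

```text
clock: 5.12
position: [0.4701, 0.1686, 0.0383]
ee_rot: [-1.273, -1.112, 1.102]
force: [4.4, 4.2, 4.6]
width: 0.277
```

Call:
{"fn": "send_rows", "kwargs": {"steps": [[0.1,0,0,0.1,0],[0.1,0,0,0.2,0],[0.1,0,0,0.3,0]]}}

```text
clock: 5.5
position: [0.4688, 0.1688, 0.0384]
ee_rot: [-1.275, -1.114, 1.099]
force: [12.9, 2.3, -2.3]
width: 0.275
```

Call:
{"fn": "send_rows", "kwargs": {"steps": [[0.1,0,0,0.1,0],[0.1,0,0,0.2,0],[0.1,0,0,0.2,0]]}}

```text
clock: 5.88
position: [0.4688, 0.1688, 0.0384]
ee_rot: [-1.278, -1.115, 1.097]
force: [16.8, 1.3, -8.2]
width: 0.276
```

```bash
python3 - <<'E'
from h import *
st()
E
```

```text
t 5.875 L [-0.1207  0.0813  0.0384] F [16.832   1.3423 -8.2039] M [ 0.2264 -3.5614  0.0611] w 0.2759819488409822 q [-0.5208  0.4792  0.0875  2.0895 -0.0716  0.5638  1.0475]
```

Call:
{"fn": "send_rows", "kwargs": {"steps": [[0.1,0,0,-0.3,0],[0.6,0,0,-0.3,0],[0.6,0,0,-0.3,0],[0.6,0,0,-0.3,0],[0.6,0,-5.5,-0.3,0],[0.6,0,-11,-0.3,0],[0.6,0,-11,-0.3,0]]}}

```text
clock: 6.75
position: [0.4673, 0.1682, 0.1504]
ee_rot: [-1.273, -1.112, 1.101]
force: [-0.4, -0.6, 0.0]
width: 0.599
```

```bash
python3 - <<'E'
from h import *
st(); plan((-.046,-.079,.15),YAW+np.pi/2)
c=cam("wrist");cv2.imwrite("pics/w3.png",imaging.get_image("wrist"))
E
```

```text
t 6.75 L [-0.122   0.0806  0.1504] F [-0.4415 -0.6453  0.0203] M [ 0.0311  0.0038 -0.0366] w 0.5992626496398403 q [-0.5444  0.3077  0.1148  1.9894 -0.047   0.8401  1.0278]
shift cm [-15.9545   0.023   -7.6052]
roll -8.192341796675606e-05
```

View pics/w3.png

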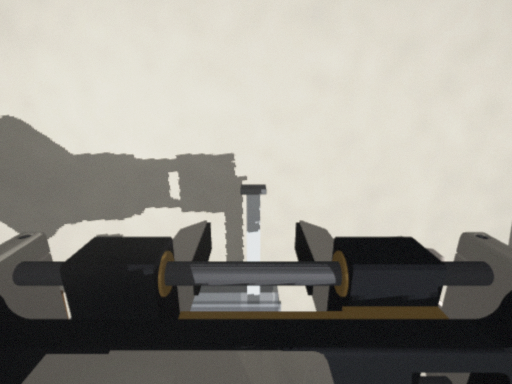

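Call:
{"fn": "send_rows", "kwargs": {"steps": [[0.6,-6,0,-2.5,0],[0.6,-12,0,-5,0],[0.6,-16,0,-7.6,0],[0.6,-16,0,-7.6,0],[0.6,-16,0,-7.6,0]]}}

```text
clock: 7.42
position: [0.5172, -0.0013, 0.1454]
ee_rot: [-1.27, -1.104, 1.107]
force: [-0.1, 1.3, 1.1]
width: 0.599
```

```bash
python3 - <<'E'
from h import *
st()
c=cam("wrist");im=imaging.get_image("wrist");cv2.imwrite("pics/w4.png",im)
for u in (241,266): print(L(plane(c,(u,190),.058)))
E
```

```text
t 7.425 L [-0.0491 -0.0804  0.1454] F [-0.1211  1.329   1.0838] M [ 0.0422 -0.0414  0.0366] w 0.59936742264462 q [-0.2369  0.3505  0.1763  1.9437 -0.0802  0.8567  1.4132]
[-0.0529 -0.0926  0.058 ]
[-0.0529 -0.0685  0.058 ]
```

View pics/w4.png

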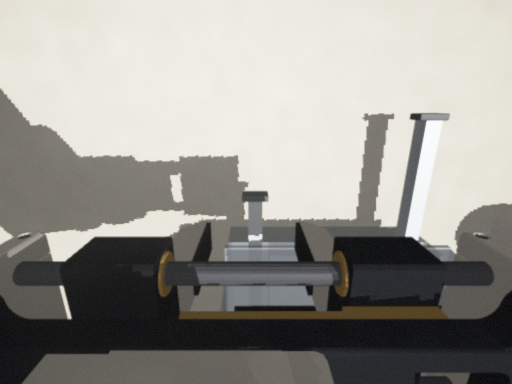

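Call:
{"fn": "send_rows", "kwargs": {"steps": [[0.6,0.1,5.5,-0.4,0],[0.6,0.1,10.8,-0.4,0],[0.6,0.1,10.8,-0.4,0],[0.1,0.1,10.8,-0.4,0],[0.1,0.1,10.8,-0.4,0],[0.1,0.1,10.8,-0.4,0],[0.1,0.1,10.8,-0.4,0]]}}

```text
clock: 8.35
position: [0.5234, -0.0005, 0.04]
ee_rot: [-1.272, -1.109, 1.105]
force: [-0.9, 2.2, 9.1]
width: 0.275
```

```bash
python3 - <<'E'
from h import *
st()
E
```

```text
t 8.35 L [-0.0431 -0.0787  0.04  ] F [-0.947   2.2295  9.0911] M [ 0.6597  0.2032 -0.0461] w 0.2754159891309261 q [-0.2073  0.511   0.1441  2.0232 -0.1238  0.613   1.452 ]
```

Call:
{"fn": "send_rows", "kwargs": {"steps": [[0.1,0,0,0.3,0],[0.1,0,0,0.8,0],[0.1,0,0,1.4,0],[0.1,0,0,2.0,0],[0.1,0,0,2.6,0],[0.1,0,0,3.2,0],[0.1,0,0,3.8,0],[0.1,0,0,4.4,0],[0.1,0,0,5.0,0],[0.1,0,0,5.6,0],[0.1,0,0,6.2,0],[0.1,0,0,6.8,0],[0.1,0,0,7.1,0],[0.1,0,0,7.3,0],[0.1,0,0,7.4,0]]}}

```text
clock: 10.22
position: [0.4517, 0.0096, 0.04]
ee_rot: [-1.274, -1.111, 1.103]
force: [4.2, 2.2, 6.9]
width: 0.273
```

Call:
{"fn": "send_rows", "kwargs": {"steps": [[0.1,0,0,0.1,0],[0.1,0,0,0.2,0],[0.1,0,0,0.3,0]]}}

```text
clock: 10.6
position: [0.4488, 0.01, 0.04]
ee_rot: [-1.275, -1.111, 1.103]
force: [4.9, 1.6, 6.9]
width: 0.27
```

Call:
{"fn": "send_rows", "kwargs": {"steps": [[0.1,0,0,0.1,0],[0.1,0,0,0.2,0],[0.1,0,0,0.3,0]]}}

```text
clock: 10.98
position: [0.4469, 0.0102, 0.04]
ee_rot: [-1.276, -1.112, 1.102]
force: [8.9, 1.8, 1.3]
width: 0.273
```

```bash
python3 - <<'E'
from h import *
st()
E
```

```text
t 10.975 L [-0.1203 -0.0787  0.04  ] F [8.897  1.7775 1.2811] M [ 0.229  -2.0757 -0.0185] w 0.27295784032220693 q [-0.2535  0.4218  0.1418  2.2075 -0.1181  0.5118  1.4105]
```

Force is rising; confirm the stop with a few mm more.

Call:
{"fn": "send_rows", "kwargs": {"steps": [[0.1,0,0,0.1,0],[0.1,0,0,0.2,0],[0.1,0,0,0.3,0],[0.1,0,0,0.3,0]]}}

```text
clock: 11.48
position: [0.4469, 0.0102, 0.0402]
ee_rot: [-1.28, -1.115, 1.099]
force: [16.7, -0.6, -9.5]
width: 0.273
```

```bash
python3 - <<'E'
from h import *
st()
E
```

```text
t 11.475 L [-0.1204 -0.0787  0.0402] F [16.6665 -0.6052 -9.5397] M [-0.2034 -3.5937 -0.0421] w 0.27340791878199144 q [-0.2552  0.4195  0.1426  2.2117 -0.1174  0.505   1.4087]
```

Call:
{"fn": "send_rows", "kwargs": {"steps": [[0.1,0,0,-0.3,0],[0.6,0,0,-0.3,0],[0.6,0,0,-0.3,0],[0.6,0,0,-0.3,0],[0.6,0,-6,-0.2,0],[0.6,0,-12,-0.2,0],[0.6,0,-18,-0.2,0],[0.6,0,-23,-0.2,0],[0.6,0,-23,-0.2,0]]}}

```text
clock: 12.6
position: [0.4438, 0.0102, 0.2722]
ee_rot: [-1.275, -1.112, 1.102]
force: [1.1, -0.7, -0.7]
width: 0.6
```

```bash
python3 - <<'E'
from h import *
st(); 
for n in ("wrist","top"): cv2.imwrite(f"pics/{n}5.png",imaging.get_image(n))
c=cam("wrist"); print(proj(c,W(-.122,-.08,.058)),proj(c,W(-.122,.08,.058)))
plan((.029,0,.27),YAW); plan((.029,0,.27),YAW+np.pi)
E
```

```text
t 12.6 L [-0.1234 -0.0792  0.2722] F [ 1.0776 -0.685  -0.6686] M [-0.018   0.0032 -0.0663] w 0.6001773205750286 q [-0.3343  0.0849  0.2088  1.9362 -0.0203  1.1159  1.3145]
[253.0447 167.8452] [366.485  167.7957]
shift cm [  7.9625  -0.1399 -15.4391]
roll 1.570960182866647
shift cm [  7.9625  -0.1399 -15.4391]
roll -1.5706324707231456
```

View pics/wrist5.png

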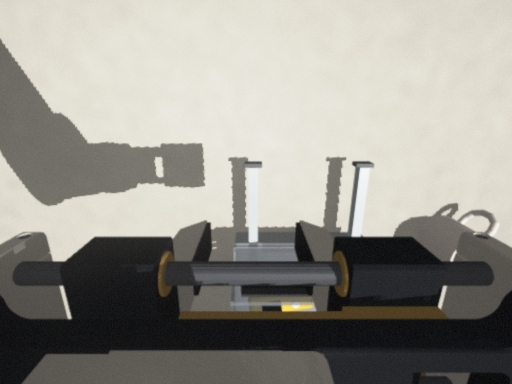

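View pics/top5.png

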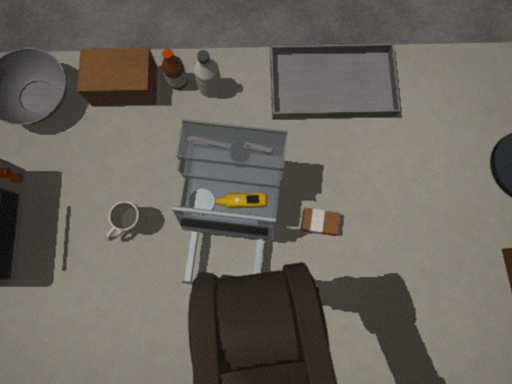

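Call:
{"fn": "send_rows", "kwargs": {"steps": [[0.6,4,-0.1,-5,0.19],[0.6,8,-0.1,-10,0.38],[0.6,8,-0.1,-15.4,0.57],[0.6,8,-0.1,-15.4,0.75],[0.6,8,-0.1,-15.4,0.94],[0.6,8,-0.1,-15.4,1.13],[0.6,8,-0.1,-15.4,1.32],[0.6,8,-0.1,-15.4,1.5],[0.6,8,-0.1,-15.4,1.571],[0.6,8,-0.1,-15.4,1.571],[0.6,8,-0.1,-15.4,1.571]]}}

```text
clock: 14.08
position: [0.6053, 0.0678, 0.2686]
ee_rot: [-1.569, 0.109, -0.107]
force: [0.6, 0.2, -0.5]
width: 0.596
```

```bash
python3 - <<'E'
from h import *
st(); 
c=cam("wrist")
for n in ("wrist",): cv2.imwrite(f"pics/{n}6.png",imaging.get_image(n))
for y in (-.1,0,.05,.1): print(proj(c,W(.029,y,.212)))
plan((.029,0,.198),YAW)
E
```

```text
t 14.075 L [0.0285 0.0003 0.2686] F [ 0.5702  0.2445 -0.5208] M [-0.1235  0.1175 -0.0202] w 0.596167767859511 q [-0.5426  0.3987  0.4954  1.5808 -0.1978  1.2143 -0.1478]
[253.5457 300.8074]
[253.773  204.1821]
[253.9109 145.6108]
[254.0697  78.1166]
shift cm [ 0.0425  7.0936 -0.0246]
roll 0.0012054727673294074
```

View pics/wrist6.png

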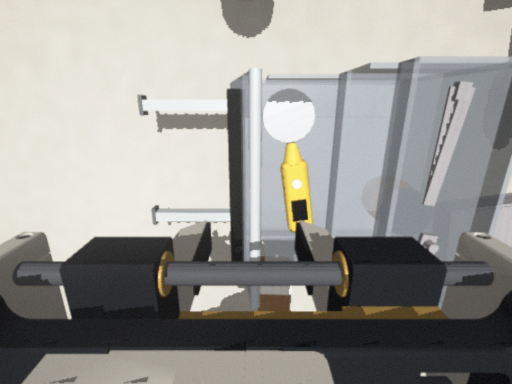

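Call:
{"fn": "send_rows", "kwargs": {"steps": [[0.6,0.05,3.5,0,0],[0.6,0.05,7.0,0,0],[0.6,0.05,7.0,0,0],[0,0.05,7.0,0,0],[0,0.05,7.0,0,0],[0,0.05,7.0,0,0],[0,0.05,7.0,0,0],[0,0.05,7.0,0,0]], "squeeze": 10}}

```text
clock: 15.12
position: [0.6064, 0.0679, 0.1999]
ee_rot: [-1.568, 0.109, -0.109]
force: [0.2, 0.0, 0.3]
width: 0.107
```

```bash
python3 - <<'E'
from h import *
st(); s=arm.observe(); p=L(s["position"]); x0,z0=p[0],p[2]
# rod = TCP + dz ; rod at (0.0288,.212)
r=.1451; a0=-.2
# tool x = +tiers x, y = down ; commanded pose assumed measured
for a in np.arange(0,1.95,.06):
    th=a-.2; X=-.145*np.sin(th); Z=.07+.145*np.cos(th)
    X0=-.145*np.sin(-.2); Z0=.07+.145*np.cos(.2)
    print(round(a,2),"x %.2f y %.2f"%((X-X0)*100,-(Z-Z0)*100))
E
```

```text
t 15.125 L [0.0296 0.0005 0.1999] F [0.1863 0.0278 0.268 ] M [-0.0748  0.1342 -0.0049] w 0.10698633855521657 q [-0.5262  0.4547  0.4745  1.6747 -0.2312  1.0679 -0.1199]
0.0 x 0.00 y -0.00
0.06 x -0.86 y -0.15
0.12 x -1.72 y -0.24
0.18 x -2.59 y -0.29
0.24 x -3.46 y -0.28
0.3 x -4.33 y -0.22
0.36 x -5.19 y -0.10
0.42 x -6.05 y 0.06
0.48 x -6.89 y 0.28
0.54 x -7.72 y 0.54
0.6 x -8.53 y 0.86
0.66 x -9.32 y 1.22
0.72 x -10.09 y 1.63
0.78 x -10.83 y 2.08
0.84 x -11.54 y 2.58
0.9 x -12.22 y 3.12
0.96 x -12.87 y 3.70
1.02 x -13.48 y 4.32
1.08 x -14.06 y 4.97
1.14 x -14.59 y 5.66
1.2 x -15.08 y 6.38
1.26 x -15.53 y 7.12
1.32 x -15.93 y 7.89
1.38 x -16.29 y 8.69
1.44 x -16.59 y 9.50
1.5 x -16.85 y 10.33
1.56 x -17.06 y 11.18
1.62 x -17.22 y 12.03
1.68 x -17.32 y 12.90
1.74 x -17.37 y 13.76
1.8 x -17.37 y 14.63
1.86 x -17.32 y 15.50
1.92 x -17.22 y 16.37
```

Call:
{"fn": "send_rows", "kwargs": {"steps": [[0,-0.4,-0.1,0,0],[0,-0.86,-0.15,0,0],[0,-1.72,-0.24,0,0],[0,-2.59,-0.29,0,0],[0,-3.46,-0.28,0,0],[0,-4.33,-0.22,0,0],[0,-5.19,-0.1,0,0],[0,-6.05,0.06,0,0],[0,-6.89,0.28,0,0],[0,-7.72,0.54,0,0],[0,-8.53,0.86,0,0],[0,-8.53,0.86,0,0]]}}

```text
clock: 16.62
position: [0.5209, 0.0798, 0.1908]
ee_rot: [-1.568, 0.11, -0.108]
force: [-0.9, 0.4, 0.9]
width: 0.106
```

```bash
cat > arc.py <<'E'
from h import *
import sys
st(); s=arm.observe(); p=L(s["position"])
off=.212-.1999; x=p[0]-0.0008; z=p[2]+off-.07
r=np.hypot(x,z); a=np.arctan2(-x,z)+.2; print("angle %.3f r %.4f"%(a,r))
for b in np.arange(a,a+float(sys.argv[1])+.001,float(sys.argv[2])):
    f=lambda q:(-.145*np.sin(q-.2),.145*np.cos(q-.2))
    print("%.3f x %.2f y %.2f"%(b,(f(b)[0]-f(a)[0])*100,-(f(b)[1]-f(a)[1])*100))
E
python3 arc.py 0.9 0.06; python3 -c "
from h import *
cv2.imwrite('pics/s7.png',imaging.get_image('scene'))"
```

```text
t 16.625 L [-0.0568  0.0005  0.1908] F [-0.908   0.4098  0.8687] M [ 0.0501  0.0935 -0.0317] w 0.10633745071142474 q [-0.6207  0.3258  0.4775  1.8871 -0.1795  0.9716 -0.2014]
angle 0.609 r 0.1448
0.609 x 0.00 y -0.00
0.669 x -0.79 y 0.37
0.729 x -1.55 y 0.79
0.789 x -2.29 y 1.25
0.849 x -3.00 y 1.75
0.909 x -3.67 y 2.30
0.969 x -4.32 y 2.88
1.029 x -4.92 y 3.51
1.089 x -5.49 y 4.16
1.149 x -6.02 y 4.86
1.209 x -6.51 y 5.58
1.269 x -6.95 y 6.33
1.329 x -7.34 y 7.10
1.389 x -7.69 y 7.90
1.449 x -7.99 y 8.72
1.509 x -8.24 y 9.55
```

View pics/s7.png

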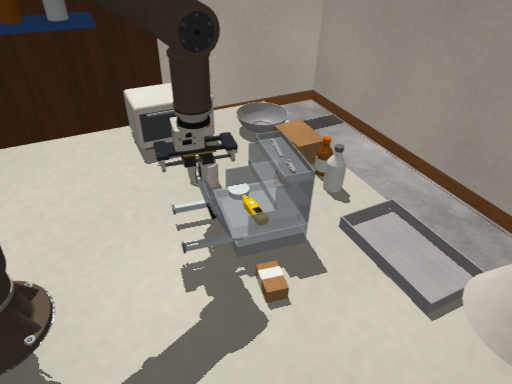

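The flap is held and following the arc (about 0.61 rad); both supports show fully out. Continue.

Call:
{"fn": "send_rows", "kwargs": {"steps": [[0,-0.79,0.37,0,0],[0,-1.55,0.79,0,0],[0,-2.29,1.25,0,0],[0,-3.0,1.75,0,0],[0,-3.67,2.3,0,0],[0,-4.32,2.88,0,0],[0,-4.92,3.51,0,0],[0,-5.49,4.16,0,0],[0,-6.02,4.86,0,0],[0,-6.51,5.58,0,0],[0,-6.95,6.33,0,0],[0,-7.34,7.1,0,0],[0,-7.69,7.9,0,0],[0,-7.99,8.72,0,0],[0,-8.24,9.55,0,0],[0,-8.24,9.55,0,0]]}}

```text
clock: 18.68
position: [0.44, 0.0911, 0.0951]
ee_rot: [-1.568, 0.11, -0.109]
force: [-1.2, 0.7, -0.8]
width: 0.106
```

```bash
python3 arc.py 0.45 0.015
```

```text
t 18.675 L [-0.1384  0.0005  0.0951] F [-1.1757  0.7458 -0.8107] M [0.124  0.1984 0.0562] w 0.10580249298825975 q [-0.6599  0.3419  0.425   2.1665 -0.223   0.6744 -0.2205]
angle 1.510 r 0.1441
1.510 x 0.00 y -0.00
1.525 x -0.05 y 0.21
1.540 x -0.11 y 0.42
1.555 x -0.15 y 0.63
1.570 x -0.20 y 0.85
1.585 x -0.24 y 1.06
1.600 x -0.28 y 1.27
1.615 x -0.32 y 1.49
1.630 x -0.35 y 1.70
1.645 x -0.38 y 1.92
1.660 x -0.40 y 2.14
1.675 x -0.42 y 2.35
1.690 x -0.44 y 2.57
1.705 x -0.46 y 2.79
1.720 x -0.47 y 3.00
1.735 x -0.48 y 3.22
1.750 x -0.49 y 3.44
1.765 x -0.49 y 3.65
1.780 x -0.49 y 3.87
1.795 x -0.49 y 4.09
1.810 x -0.48 y 4.31
1.825 x -0.47 y 4.52
1.840 x -0.46 y 4.74
1.855 x -0.44 y 4.96
1.870 x -0.42 y 5.17
1.885 x -0.40 y 5.39
1.900 x -0.37 y 5.61
1.915 x -0.34 y 5.82
1.930 x -0.31 y 6.04
1.945 x -0.27 y 6.25
1.960 x -0.23 y 6.47
```

Call:
{"fn": "send_rows", "kwargs": {"steps": [[0,-0.11,0.42,0,0],[0,-0.2,0.85,0,0],[0,-0.28,1.27,0,0],[0,-0.33,1.6,0,0],[0,-0.35,1.7,0,0],[0,-0.35,1.7,0,0]], "squeeze": 8}}

```text
clock: 19.42
position: [0.4365, 0.0915, 0.0785]
ee_rot: [-1.568, 0.11, -0.109]
force: [-2.9, 0.7, -0.7]
width: 0.105
```

```bash
python3 arc.py 0.05 0.015
```

```text
t 19.425 L [-0.1419  0.0004  0.0785] F [-2.8881  0.7096 -0.693 ] M [ 0.109   0.593  -0.0044] w 0.10470211574980264 q [-0.648   0.3671  0.409   2.1884 -0.2451  0.6288 -0.203 ]
angle 1.627 r 0.1442
1.627 x 0.00 y -0.00
1.642 x -0.03 y 0.22
1.657 x -0.06 y 0.43
1.672 x -0.08 y 0.65
```

Call:
{"fn": "send_rows", "kwargs": {"steps": [[0,-0.01,0.1,0,0],[0,-0.03,0.2,0,0],[0,-0.04,0.3,0,0],[0,-0.04,0.3,0,0]]}}

```text
clock: 19.92
position: [0.4361, 0.0916, 0.0755]
ee_rot: [-1.568, 0.109, -0.109]
force: [-3.7, 1.1, -0.7]
width: 0.108
```

Call:
{"fn": "send_rows", "kwargs": {"steps": [[0,-0.01,0.1,0,0],[0,-0.02,0.2,0,0],[0,-0.03,0.3,0,0],[0,-0.03,0.3,0,0]]}}

```text
clock: 20.42
position: [0.4358, 0.0917, 0.0725]
ee_rot: [-1.568, 0.11, -0.109]
force: [-5.1, 1.0, -0.7]
width: 0.103
```

Call:
{"fn": "send_rows", "kwargs": {"steps": [[0,-0.08,0.1,0,0],[0,-0.12,0.2,0,0],[0,-0.13,0.3,0,0],[0,-0.13,0.3,0,0]]}}

```text
clock: 20.92
position: [0.4354, 0.0918, 0.0697]
ee_rot: [-1.568, 0.108, -0.11]
force: [-0.4, -0.7, -0.6]
width: 0.103
```

Call:
{"fn": "send_rows", "kwargs": {"steps": [[0,-0.01,0.1,0,0],[0,-0.01,0.2,0,0],[0,-0.02,0.3,0,0],[0,-0.02,0.3,0,0]]}}

```text
clock: 21.42
position: [0.4351, 0.0919, 0.0667]
ee_rot: [-1.568, 0.109, -0.11]
force: [2.3, -2.0, -1.5]
width: 0.108
```

Call:
{"fn": "send_rows", "kwargs": {"steps": [[0,0.02,0.1,0,0],[0,0.02,0.2,0,0],[0,0.02,0.3,0,0],[0,0.02,0.3,0,0]]}}

```text
clock: 21.92
position: [0.4349, 0.0919, 0.0636]
ee_rot: [-1.568, 0.109, -0.109]
force: [2.3, -1.7, -1.3]
width: 0.105
```

Call:
{"fn": "send_rows", "kwargs": {"steps": [[0,0,0.1,0,0],[0,0,0.2,0,0],[0,0,0.3,0,0],[0,0,0.3,0,0]]}}

```text
clock: 22.42
position: [0.4348, 0.0919, 0.0607]
ee_rot: [-1.568, 0.109, -0.109]
force: [2.6, -1.1, 3.8]
width: 0.104
```

```bash
python3 arc.py 0.0 0.015
```

```text
t 22.425 L [-0.1436  0.0005  0.0607] F [ 2.629  -1.1261  3.8183] M [-0.442  -0.2848  0.0223] w 0.10404349053483325 q [-0.6309  0.3976  0.3882  2.2065 -0.2706  0.5811 -0.1816]
angle 1.751 r 0.1445
1.751 x 0.00 y -0.00
```

Call:
{"fn": "send_rows", "kwargs": {"steps": [[0,0,0.05,0,0],[0,0,0.1,0,0],[0,0,0.1,0,0]]}}

```text
clock: 22.8
position: [0.4348, 0.0919, 0.06]
ee_rot: [-1.568, 0.109, -0.109]
force: [-1.2, -1.8, 10.9]
width: 0.105
```

```bash
python3 arc.py 0.0 0.015
```

```text
t 22.8 L [-0.1436  0.0005  0.06  ] F [-1.2423 -1.7768 10.8632] M [-0.4577  0.0897  0.0041] w 0.10490555531059467 q [-0.6298  0.3989  0.3871  2.2071 -0.272   0.5791 -0.1803]
angle 1.756 r 0.1444
1.756 x 0.00 y -0.00
```

Call:
{"fn": "send_rows", "kwargs": {"steps": [[0,0,-0.05,0,0],[0,0,-0.1,0,0],[0,0,-0.1,0,0]]}}

```text
clock: 23.18
position: [0.4348, 0.0919, 0.0607]
ee_rot: [-1.568, 0.109, -0.109]
force: [2.3, -2.0, 3.6]
width: 0.104
```

```bash
python3 arc.py 0.0 0.015;  python3 -c "
from h import *
cv2.imwrite('pics/s8.png',imaging.get_image('scene'));cv2.imwrite('pics/w8.png',imaging.get_image('wrist'))"
```

```text
t 23.175 L [-0.1436  0.0005  0.0607] F [ 2.3272 -1.9756  3.5637] M [-0.3671 -0.2883  0.0099] w 0.10393242773789503 q [-0.631   0.3977  0.3882  2.2066 -0.2706  0.5808 -0.1816]
angle 1.752 r 0.1445
1.752 x 0.00 y -0.00
```

View pics/s8.png

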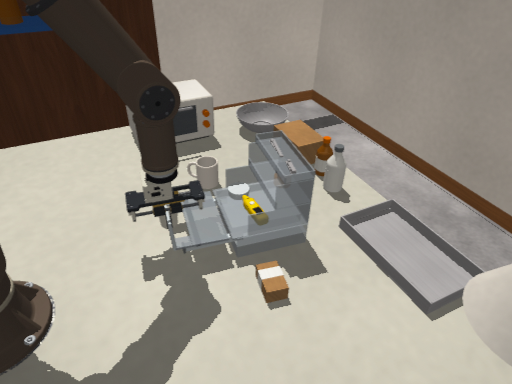

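View pics/w8.png

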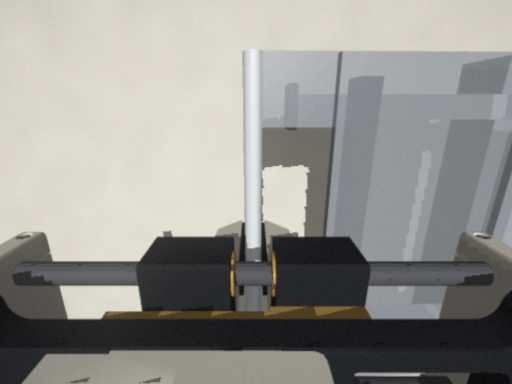

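Call:
{"fn": "send_rows", "kwargs": {"steps": [[0.28,0,0,0,0],[0.28,0,0,0,0],[0.28,0,0,0,0],[0.28,0,0,0,0]]}}

```text
clock: 23.78
position: [0.4345, 0.0919, 0.0605]
ee_rot: [-1.568, 0.109, -0.109]
force: [-0.4, -0.5, 0.9]
width: 0.282
```

Call:
{"fn": "send_rows", "kwargs": {"steps": [[0.28,0,-0.5,0,0],[0.28,0,-1,0,0],[0.28,0,-2,0,0],[0.28,0,-4,0,0],[0.28,0,-8,0,0],[0.28,0,-14,0,0],[0.28,0,-20,0,0],[0.28,0,-20,0,0]]}}

```text
clock: 24.78
position: [0.4372, 0.0923, 0.2655]
ee_rot: [-1.563, 0.103, -0.115]
force: [0.8, 0.3, -0.5]
width: 0.282
```

```bash
 python3 -c "
from h import *
st()
cv2.imwrite('pics/s9.png',imaging.get_image('scene'));cv2.imwrite('pics/w9.png',imaging.get_image('wrist'))"
```

```text
t 24.775 L [-0.1413  0.0012  0.2655] F [ 0.7845  0.3282 -0.4548] M [-0.068   0.063  -0.0556] w 0.28225273965564585 q [-0.7843  0.0881  0.5046  1.9607 -0.0499  1.0955 -0.3981]
```

View pics/s9.png

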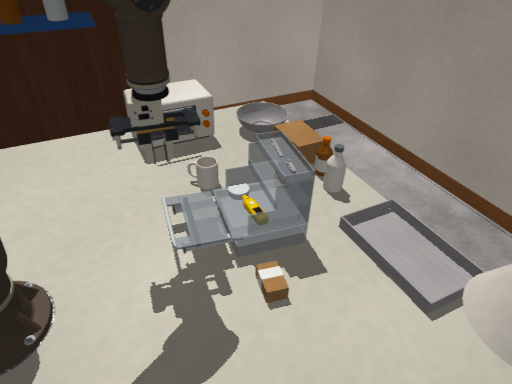

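View pics/w9.png

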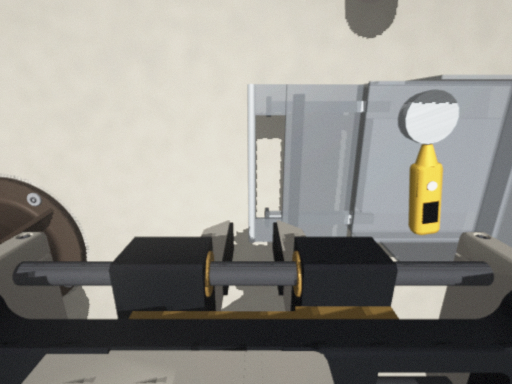

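```bash
 python3 -c "
from h import *
im=cv2.imread('pics/s9.png');cv2.imwrite('pics/s9z.png',cv2.resize(im[175:260,150:320],None,fx=4.5,fy=4.5,interpolation=cv2.INTER_CUBIC))
cs=cam('scene');cw=cam('wrist')
for z in (.07,.03):
  for y in (.106,-.106): print(z,y,proj(cs,W(-.145,y,z)),proj(cw,W(-.145,y,z)))
st()"
```

```text
0.07 0.106 [162.9615 200.0598] [251.5296  83.7523]
0.07 -0.106 [174.8272 250.8281] [251.7918 239.7622]
0.03 0.106 [164.5819 210.7436] [251.5937  85.9701]
0.03 -0.106 [176.4191 262.0144] [251.8229 227.7101]
t 24.875 L [-0.1437  0.0006  0.2614] F [ 0.3315  0.4198 -0.8568] M [-0.1372  0.0878  0.0253] w 0.2789558101130993 q [-0.7834  0.0925  0.5036  1.9668 -0.0512  1.0924 -0.3971]
```

View pics/s9z.png

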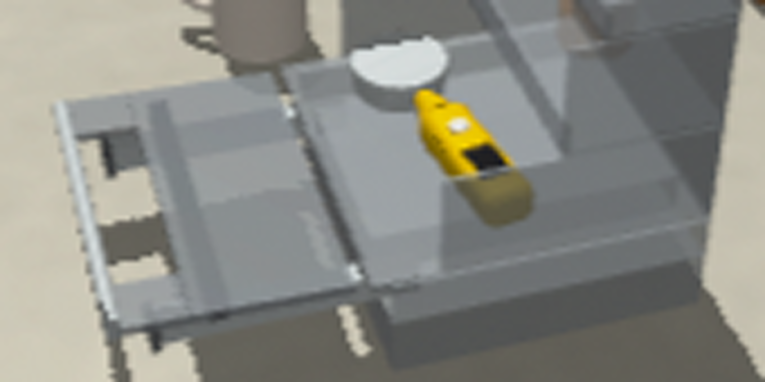

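```bash
 python3 -c "
from h import *
print(arm.sign_off())"
```

```text
the job is handed in; nothing more can be done
None
```

The flap is open and resting on both supports, which are fully out, and the job was handed in at about 25 s of the 66 s allowed. The tool can't be tilted through this interface, so I worked with it pointing straight down throughout.

- **Supports:** With the flap still shut, I pinched each support by its end plate instead of the neck, because the tilt that makes room at the neck wasn't possible. I pulled each until it stopped moving while the force rose to about 17 N. The left moved about 75 mm and the right about 77 mm. A picture afterwards showed both plates equally far out.
- **Flap:** I pinched the hand bar with 8–10 N and lowered it along its arc without letting it drop. Contact was felt at about 1.75 rad, with the upward force rising from about 4 N to 11 N over the last millimetre. I backed off about a millimetre, let go and lifted clear.
- **Last checks:** The scene picture shows the bar about 75 mm high and level at both ends, where a dropped flap would put it near 16 mm. The tin, thermometer, mug and plasters box look unmoved, and the top-tier items showed no change. I didn't measure any bystander's position again. The force reading was below 1 N with the gripper clear of everything.

No check failed. The only small mismatch was a hinge position about 1 mm off, which gave up to 5 N of sideways force on the bar until I corrected it.

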